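# Open the seized board crib and top up its pile

## Task

The board crib is shut by a rusted bolt that only comes free when worked to and fro in short strokes: work it until it runs and draw it fully out, then lift the cover off by its handle and hang it by that handle on the two-pronged hook. Then lay every loose board from the bench flat on the pile in the crib, one on another, centred and square between the end walls; how high the pile already stands under the cover is not known, so feel for its top before letting go of each board. Leave the tape measure and the cork block where they are.

Things in the scene. Friction and masses are not known exactly. Their poses are not given: they have to be found in the camera images.
- crib: Fixed crib, origin on the bench under the bay's centre; y along the bay towards the bolt, z up. Plywood base 104 x 200 x 10 mm; end walls 14 mm thick, inner faces at y = -84 and +84 mm, tops 85 mm above the bench. Four corner posts, 12 x 38 mm, 124 mm high, stand at x = 40 to 52 mm and y = 60 to 98 mm on either side, so the bay is open at both x sides for 120 mm.
- bay (a point): Centre of the bay on top of the base plate (10 mm above the bench); x, y, z as the crib's. Here lies a pile: a packing block with one old board of 60 x 140 x 18 mm on it, centred, long side along y; its top is somewhere between 28 and 52 mm above the bench and is not reported.
- bolt_housing (a point): Centre of the top of the closed iron bolt housing (72 mm in x, 70 mm in y), 171 mm from the crib's origin along y, 125 mm above the bench. It stands on a wooden pedestal 66 mm wide and 88 mm high that reaches from y = 131 to 318 mm of the crib.
- bolt_knob (a point): Grip point of the bolt's upright square knob (18 x 18 mm, rounded, sides square to the crib; free from 116 to 161 mm above the bench). This point lies on the knob's axis, 140 mm above the bench. It moves with the bolt along the crib's y and is 245 mm from the crib's origin when the bolt reads 0.
- bolt_bar (a joint): Bolt travel, m: 0 shut as found, over the cover's tongue; grows as drawn out to crib +y; tongue free above 0.035, outer stop 0.050, inner -0.009. Rubs with 4 N, 7 to 10 N as rust gives. At first it jams near +0.010 and -0.009 (the first time perhaps sooner) and more force does not help: each full stroke from jam to jam frees a notch; after 2 to 5 out strokes it runs out. Stays where left.
- cover: Loose plywood cover, 74 x 200 x 12 mm, 0.4 kg, lying on the end walls between the posts; an iron tongue 36 mm wide and 12 mm thick reaches to y = +126 mm, under the bolt bar. Origin: centre of its underside; y along its length towards the tongue, z up. A rigid handle arch stands on it: legs at y = -50 and +50 mm and a bar along y.
- cover_handle (a point): Middle of the cover's handle bar: round, 10 mm diameter, along the cover's y, centre 75 mm above the plate's upper face (87 mm above the underside).
- hanger: Fixed hook stand, origin on the bench under the hook's seat; prongs point to its -x. Base 100 x 130 x 12 mm and 16 mm square post, 221 mm high with an 84 mm wide crosspiece, both centred at x = +75 mm. Two prongs, 8 mm rods at y = -32 and +32 mm, run from the crosspiece to x = -26 mm; each dips from 216 mm above the bench into a V at x = 0 and rises to 216 mm again at its tip.
- hook_seat (a point): Where the middle of the handle bar lies when the cover hangs: midway between the two prongs, over their V seats, 200 mm above the bench. The bar then lies along the hanger's y, over both prongs, and the cover hangs below.
- board_1: Loose plain wooden board, 60 x 140 x 16 mm (x,y,z), 0.11 kg; may be absent. Origin: centre of its underside; y along its length.
- board_2: Loose plain wooden board, 60 x 140 x 18 mm (x,y,z), 0.11 kg; may be absent. Origin: centre of its underside; y along its length.
- board_3: Loose plain wooden board, 60 x 140 x 20 mm (x,y,z), 0.11 kg; may be absent. Origin: centre of its underside; y along its length.
- board_4: Loose plain wooden board, 60 x 140 x 22 mm (x,y,z), 0.11 kg; may be absent. Origin: centre of its underside; y along its length.
- tape_measure: Tape measure, 39 x 70 x 64 mm, standing on the bench; a bystander. Origin at the centre of its underside.
- cork_block: Cork sanding block, 61 x 110 x 36 mm, on the bench; a bystander. Origin at the centre of its underside.
Mind the look-alikes: they are no part of the job. Leave any yellow look-alike of the board_4 alone.

How it is judged:
On the way, in this order (a step that is already met when the one before it is completed fails the run):
1. the rusted bolt is worked free and drawn fully out (joint above 0.045) (value of joint bolt_bar above 0.045 m), for 0.2 s.
2. the cover hangs by its handle bar on both prongs of the hook, let go (distance between cover_handle and hook_seat below 0.02 m and angle between cover's own z axis and vertical below 0.3 rad and linear speed of cover below 0.05 m/s and contact force between the fingers and cover below 0.1 N), for 0.3 s.
At the end, for the whole second after the job is handed in: Cover hanging still on the hook (bar within 20 mm of the seat, tilt under 0.3 rad), bolt still out (over 0.04), every board present at rest in the crib: level within 0.08 rad, within 18 mm of the bay centre in crib x and y, within 0.15 rad of its length (distance between cover_handle and hook_seat below 0.02 m and angle between cover's own z axis and vertical below 0.3 rad and linear speed of cover below 0.05 m/s and value of joint bolt_bar above 0.04 m and x of board_1 in the frame of crib between -0.018 and 0.018 m and y of board_1 in the frame of crib between -0.018 and 0.018 m and angle between the y axis of each of board_1, board_2, board_3, board_4 and the y axis of crib, either way round below 0.15 rad and angle between each of board_1, board_2, board_3, board_4's own z axis and vertical below 0.08 rad and linear speed of each of board_1, board_2, board_3, board_4 below 0.03 m/s and x of board_2 in the frame of crib between -0.018 and 0.018 m and y of board_2 in the frame of crib between -0.018 and 0.018 m and x of board_3 in the frame of crib between -0.018 and 0.018 m and y of board_3 in the frame of crib between -0.018 and 0.018 m and x of board_4 in the frame of crib between -0.018 and 0.018 m and y of board_4 in the frame of crib between -0.018 and 0.018 m); the robot touches nothing.
It fails at once if the tape measure or the cork block is pushed more than 30 mm from its place (distance of any of tape_measure, cork_block from where it was at the start of the episode above 0.03 m).
Of board_1, board_2, board_3, board_4 only 3 to 4 are there at a start; the rules pass over those that are not, and their reading is None.
At some moment in a run one of board_1, board_2, board_3, board_4 may be knocked a few centimetres aside while the robot is not near it.
It also fails if it takes over 200 s, if anything falls off the work surface, if the arm or the gripper's body presses on something with over 40 N, if the wrist force passes 120 N, or if a joint passes its speed limit or range.

## Robot

A 6-joint arm with a two-finger parallel gripper is mounted at the origin on a cart in front of the work surface, level with it; the furniture and walls round the work are solid. World frame = base frame: x ahead of the robot, y to its left, z up, the work surface at z = 0. Lengths are in m, angles in rad, forces in N, time in s.
With the tool pointing down it reaches from about 0.25 to 0.775 m from the base axis. Payload 4 kg.
Tool frame: the origin (TCP) lies on the centre line of the jaws, within the pads' length; the fingertips stand 14 mm ahead of it and the grasp point (between the pads) lies 5 mm behind it (env.tcp_to_tips is the distance from the TCP to the fingertips, in m); z points along the fingers, y is the line along which they close (so a half turn about z gives the same grasp; the last joint's range is limited). The gripper opens to 85 mm and grips with 20 to 120 N. Pads are 22 mm wide; open, the fingers measure 114 mm over their backs; the gripper's body (76 mm by 85 mm) begins 54 mm behind the grasp point. The pads swing forward as they close: fully open they stand 13 mm farther back than shut.
Start: joints at [-1.423, 0.087, 1.371, -0, 1.684, -0.103], TCP at [0.136, -0.533, 0.245] pointing down, gripper open.
Joint ranges: [-3.1, 3.1], [-0.76, 2.03], [0.27, 2.55], [-1.08, 4.22], [0.17, 2.65], [-2.57, 2.57]. Speed limits (rad/s): [2.79, 2.79, 3.14, 3.14, 3.14, 3.14].

## Interface

Orientations are given as a rotation vector (axis times angle).
In Python, from rig import env, eyes gives the robot as it stands.
- The arm moves only by the tool move_arm, never from a script. Its argument "deltas" is a list that holds one entry, the list of rows, each a list of 4 numbers: the shift along the world's x, y, z in units of 12 cm (1.0 is 12 cm), then the turn about the world's z in units of 45 degrees (1.0 is 45 degrees). In form: [[[dx, dy, dz, turn], ...]]. A call has exactly 5 rows; each row is the pose to reach, as a shift and turn from the pose commanded when the call began; what a row does not reach only later rows make up. A row lasts 1/10 s, in which the tool goes at most 50 mm and 8.59 degrees, less where a joint would pass 70% of its speed; a pose out of reach is approached as far as the arm can. A call with a number of a shift or a turn outside -1 to 1 is refused whole. A call with a gripper value outside its range is refused whole. "claw" is the closure, from 0 (fully open) to 1 (shut), set as the call begins (left out, the last holds). The fingers move at their own pace and stop on an object; "squeeze" is the grip in N (left out, the last holds). Time passes only in rows, so rows that repeat a pose let the fingers close, or fill a call up. It gives the time, the measured TCP pose, the force, the opening and the grip force at its end, in the units of the state.
- env.state(): the state, without advancing time (a new reading comes with each control period).
- eyes.camera(name): name is "side" or "top" or "wrist"; returns a dict with "img" (384x512x3 uint8, red, green, blue), "range_z" (384x512 float32, m along the optical axis (not along the pixel's ray), 0 where there is no reading), "mtx" (3x3 intrinsics, pixels), "T" (4x4, takes a point from camera to world coordinates). Camera axes: x right, y up, looking along -z (the intrinsics and any distortion apply to the point x, -y, -z); pixel columns grow to the right and rows downward; lengths in m; the calibration is good to about 2 mm. The wrist camera is an equidistant fisheye: a pixel r from the principal point sees the ray r / f radians off the axis. A picture is of the moment at which its call begins.
- env.finish_job(): hands the job in; it is judged then, once.
The state is a dict: "clock": time; "joint_positions": joint angles; "qvel": joint speeds; "tau": joint torques, N m; "tcp_pos": TCP position; "ee_rot": TCP orientation; "contact_force": force on the tool from outside, world axes, zero at the start; "torque": the same for the moment, N m; "finger_gap": finger opening in m; "grasp_force": force on a finger pad.
Only numpy, scipy, OpenCV 4.12 (cv2) and the standard library are available. Lean on these libraries where they do the work, as an engineer would, in place of code of your own. Each camera call takes 0.05 s, during which the arm holds its last target. There are 200 camera calls.

## Working session

There is one attempt and no reset: what is moved stays moved. The work goes in short steps, Python scripts to look and compute and a tool call to move; the robot and the scene stay as the last step left them, time stands still between calls to the robot, and variables do not carry over. Pictures are saved under pics/ and viewed, at most 14 in all, crops included, and the job is handed in when it is done.

Besides the shell and the picture viewer there is one more tool, called after "Call:" by a JSON object that holds its "fn" and its "kwargs", one argument or row to a line. move_arm: Moves the arm, as the interface text tells. Its arguments: {"type":"object","properties":{"deltas":{"type":"array","items":{"type":"array","items":{"type":"array","items":{"type":"number"}}}},"claw":{"type":"number"},"squeeze":{"type":"number"}},"required":["deltas"]}

```bash
mkdir -p pics; ls
python3 - <<'E'
from rig import env,eyes
import cv2,numpy as np
print(env.state())
for n in("top","side"):
    c=eyes.camera(n); cv2.imwrite(f"pics/{n}0.png",cv2.cvtColor(c["img"],cv2.COLOR_RGB2BGR)); np.savez(f"{n}0.npz",**c); print(c["T"],c["mtx"],[k for k in c])
E
```

```text
pics
{'clock': 0.0, 'joint_positions': array([-1.42306763e+00,  8.79865943e-02,  1.37225472e+00, -3.93335184e-06,
        1.68359615e+00, -1.03126538e-01]), 'qvel': array([-0.00073148,  0.00190418, -0.0013307 , -0.00071622,  0.00166395,
       -0.00114535]), 'tau': array([ 1.66217205e-04, -3.51858115e+01, -3.13275933e+01, -2.24980240e-04,
        1.06312559e-02,  3.54504479e-06]), 'tcp_pos': array([ 0.13643983, -0.53233164,  0.24412158]), 'ee_rot': array([-3.11468668e+00, -3.92728686e-01,  8.47079487e-05]), 'contact_force': array([ 0.06337429,  0.13877827, -1.09583342]), 'torque': array([-0.01360956, -0.01856992,  0.012886  ]), 'grasp_force': 0.0, 'finger_gap': 0.0855190634683475}
[[ 0.02482996  0.9965297  -0.07944832  0.39400917]
 [-0.99968789  0.02453214 -0.00472262  0.00446856]
 [-0.00275719  0.07954079  0.9968278   1.55763831]
 [ 0.          0.          0.          1.        ]] [[472.42091951   0.         264.4790963 ]
 [  0.         472.42091951 185.02756352]
 [  0.           0.           1.        ]] ['img', 'range_z', 'mtx', 'T']
[[ 0.6693008   0.6436446  -0.37115774 -0.06630697]
 [-0.74287435  0.58858802 -0.31890727 -0.46453895]
 [ 0.01319606  0.48916846  0.87208949  1.42875435]
 [ 0.          0.          0.          1.        ]] [[461.25305035   0.         256.52465862]
 [  0.         461.25305035 200.87592617]
 [  0.           0.           1.        ]] ['img', 'range_z', 'mtx', 'T']
```

```bash
cat > h.py <<'E'
import numpy as np,cv2
def pts(c):
    d=c["range_z"];K=c["mtx"];h,w=d.shape
    u,v=np.meshgrid(np.arange(w),np.arange(h))
    P=np.stack([(u-K[0,2])/K[0,0]*d,-(v-K[1,2])/K[1,1]*d,-d],-1)
    P=P@c["T"][:3,:3].T+c["T"][:3,3]; P[d==0]=np.nan
    return P
def ortho(c,x0=0.1,x1=0.9,y0=-0.7,y1=0.7):
    pass
E
python3 -c "
import cv2
for n in('top','side'):
    i=cv2.imread(f'pics/{n}0.png'); cv2.imwrite(f'pics/{n}0b.png',cv2.resize(i,(800,600),interpolation=cv2.INTER_CUBIC))"
```

```text
(no output)
```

View pics/top0b.png

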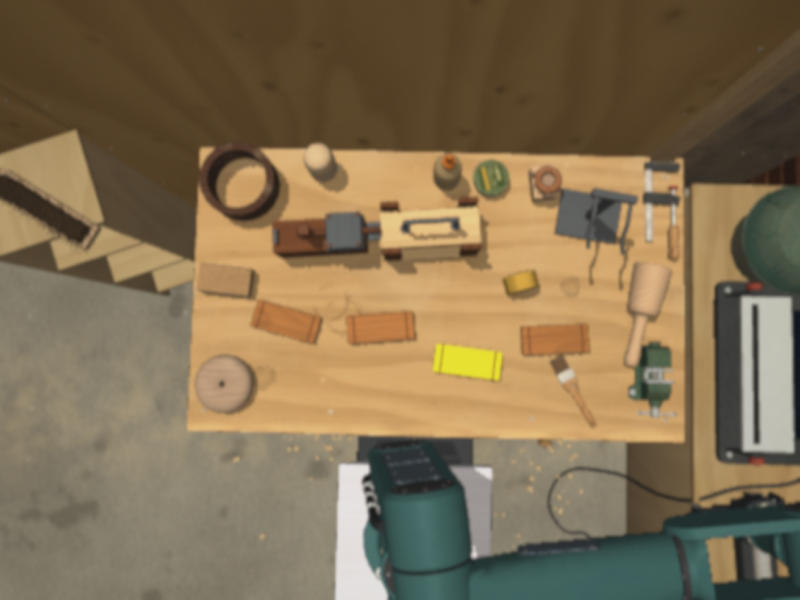

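View pics/side0b.png

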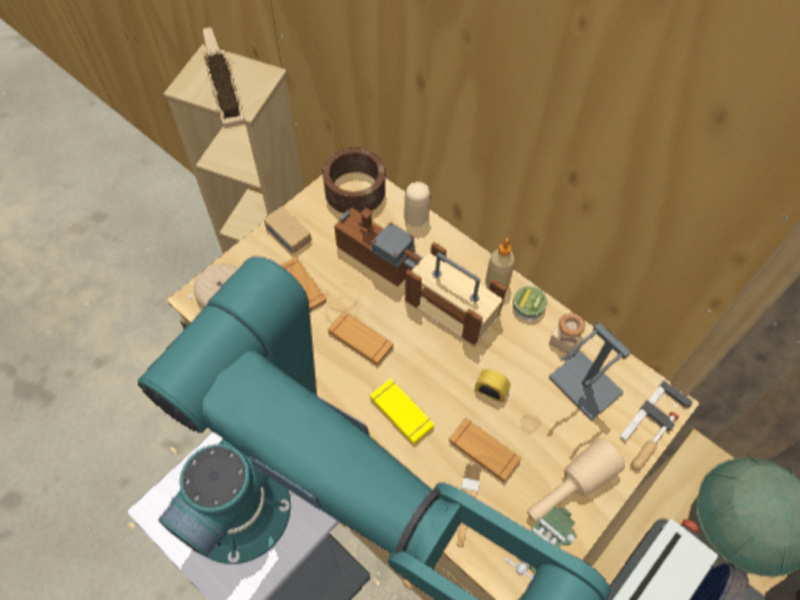

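Top view (800x600): the cover with handle is at (430,228), housing at (345,232), and knob at (305,230). The hanger is at (600,220) with prongs pointing down-image. Brown boards are at (286,321), (380,327) and (555,339), with the yellow look-alike at (468,362). The cork is at (227,280) and the tape at (521,283).

```bash
cat >> h.py <<'E'
def box(P,m,label):
    Q=P[m]; Q=Q[~np.isnan(Q[:,0])]
    r=cv2.minAreaRect(Q[:,:2].astype(np.float32)*1000)
    (cx,cy),(a,b),t=r
    if a<b: ang=t+90
    else: ang=t; 
    print(label,len(Q),"c",np.round((cx,cy),1),"size",np.round((max(a,b),min(a,b)),1),"longaxis deg from x",round(ang,1),"z med",np.round(1000*np.percentile(Q[:,2],[5,50,95]),1))
def comps(P,m,minA=60):
    n,l,s,c=cv2.connectedComponentsWithStats(m.astype(np.uint8))
    for i in range(1,n):
        if s[i,4]>=minA: yield l==i,c[i]
E
python3 - <<'E'
import numpy as np,cv2
from h import *
for n in("top","side"):
    c=dict(np.load(f"{n}0.npz"));P=pts(c); hsv=cv2.cvtColor(c["img"],cv2.COLOR_RGB2HSV)
    X,Y,Z=np.moveaxis(P,-1,0)
    ws=(X>0.15)&(X<0.95)&(abs(Y)<0.75)
    print(n,"bench z",np.nanmedian(Z[ws&(abs(Z)<.02)]))
    for lo,hi in((.010,.030),(.03,.075),(.09,.105),(.115,.135),(.145,.18),(.18,.24)):
        print(lo,hi)
        for m,ce in comps(P,ws&(Z>lo)&(Z<hi),40 if lo<.14 else 8): box(P,m,np.round(ce*1.5625))
E
```

```text
top bench z -0.0008580315177941777
0.01 0.03
[157. 142.] 150 c [818.2 561.8] size [309.    4.7] longaxis deg from x 90.2 z med [10.7 19.2 28.9]
[281. 144.] 64 c [817.8 304.4] size [126.1   4.2] longaxis deg from x 90.1 z med [11.1 17.7 27.5]
[361. 146.] 85 c [817.9 130.5] size [152.8   5.6] longaxis deg from x 88.9 z med [11.2 19.5 29.1]
[466. 149.] 137 c [818.1 -91.3] size [277.5   4.8] longaxis deg from x 89.7 z med [11.2 20.4 28.4]
[608. 152.] 89 c [ 818.4 -391.6] size [179.1   4.4] longaxis deg from x 90.5 z med [11.7 19.5 29. ]
[659. 167.] 166 c [ 774.7 -502.8] size [73.4 70.1] longaxis deg from x 159.4 z med [10.4 14.4 23.5]
[227. 169.] 91 c [751.6 406.3] size [119.1  55.1] longaxis deg from x 140.7 z med [11.4 20.3 28.8]
[490. 178.] 214 c [ 755.2 -144.6] size [73.6 71.9] longaxis deg from x 166.7 z med [22.1 27.4 29.8]
[268. 205.] 53 c [694.2 323.1] size [102.1  21.6] longaxis deg from x 147.0 z med [11.  17.8 28.5]
[123. 209.] 85 c [675.7 629.1] size [121.   11.8] longaxis deg from x 16.2 z med [11.3 21.  28.9]
[663. 219.] 448 c [ 672.3 -506.6] size [157.4  77.2] longaxis deg
[... 14286 characters left out ...]
.2 131.6] size [1234.7   42.9] longaxis deg from x 91.6 z med [183.2 210.6 237.1]
[226.  94.] 552 c [617.9 683.2] size [174.8  58.8] longaxis deg from x 61.5 z med [184.8 218.6 231.1]
[782. 323.] 339 c [ 937.9 -583.8] size [86.5 11.3] longaxis deg from x 90.0 z med [183.4 207.9 236.7]
[602. 348.] 377 c [ 631.5 -345.2] size [112.7  84.6] longaxis deg from x 171.9 z med [192.8 214.3 223.9]
[714. 347.] 197 c [ 815.6 -507. ] size [44.5 39.7] longaxis deg from x 90.2 z med [184.3 212.5 237.9]
[765. 497.] 757 c [ 623.1 -717.8] size [123.1  65.1] longaxis deg from x 179.3 z med [181.  187.5 195.7]
[722. 579.] 201 c [ 435.5 -737.5] size [91.7 22.3] longaxis deg from x 178.3 z med [184.8 214.3 238.7]
```

Call:
{"fn": "move_arm", "kwargs": {
  "deltas": [
    [[0.11,0.18,0.02,-0.04],[0.22,0.36,0.04,-0.08],[0.34,0.54,0.06,-0.12],[0.45,0.72,0.08,-0.16],[0.57,0.9,0.1,-0.21]]
  ],
  "claw": 0.5
}}

```text
clock: 0.6
tcp_pos: [0.2052, -0.4237, 0.2568]
ee_rot: [-3.138, -0.132, 0.0]
contact_force: [-0.4, -0.6, -0.3]
finger_gap: 0.0428
grasp_force: 0.0
```

Call:
{"fn": "move_arm", "kwargs": {
  "deltas": [
    [[0.11,0.18,0,0],[0.22,0.36,0,0],[0.34,0.54,0,0],[0.45,0.72,0,0],[0.57,0.9,0,0]]
  ]
}}

```text
clock: 1.1
tcp_pos: [0.2735, -0.3156, 0.2568]
ee_rot: [-3.138, -0.134, 0.001]
contact_force: [1.3, -0.5, -0.3]
finger_gap: 0.0427
grasp_force: 0.0
```

Call:
{"fn": "move_arm", "kwargs": {
  "deltas": [
    [[0.11,0.18,0,0],[0.22,0.36,0,0],[0.34,0.54,0,0],[0.45,0.72,0,0],[0.57,0.9,0,0]]
  ]
}}

```text
clock: 1.6
tcp_pos: [0.3419, -0.2077, 0.2569]
ee_rot: [-3.138, -0.134, 0.001]
contact_force: [-0.0, -0.9, 0.3]
finger_gap: 0.0429
grasp_force: 0.0
```

Call:
{"fn": "move_arm", "kwargs": {
  "deltas": [
    [[0.11,0.18,0,0],[0.22,0.36,0,0],[0.34,0.54,0,0],[0.45,0.72,0,0],[0.57,0.9,0,0]]
  ]
}}

```text
clock: 2.1
tcp_pos: [0.4102, -0.0997, 0.2569]
ee_rot: [-3.138, -0.135, 0.001]
contact_force: [0.9, -0.1, 0.4]
finger_gap: 0.0428
grasp_force: 0.0
```

Call:
{"fn": "move_arm", "kwargs": {
  "deltas": [
    [[0.11,0.18,0,0],[0.22,0.36,0,0],[0.34,0.54,0,0],[0.45,0.72,0,0],[0.57,0.9,0,0]]
  ]
}}

```text
clock: 2.6
tcp_pos: [0.4786, 0.0082, 0.2568]
ee_rot: [3.139, 0.135, -0.002]
contact_force: [0.1, 0.6, -0.3]
finger_gap: 0.0432
grasp_force: 0.0
```

Call:
{"fn": "move_arm", "kwargs": {
  "deltas": [
    [[0.11,0.18,0,0],[0.22,0.36,0,0],[0.34,0.54,0,0],[0.45,0.72,0,0],[0.57,0.9,0,0]]
  ]
}}

```text
clock: 3.1
tcp_pos: [0.547, 0.1161, 0.2566]
ee_rot: [3.138, 0.135, -0.002]
contact_force: [-0.2, -0.3, -0.0]
finger_gap: 0.0424
grasp_force: 0.0
```

Call:
{"fn": "move_arm", "kwargs": {
  "deltas": [
    [[0.11,0.18,0,0],[0.22,0.36,0,0],[0.34,0.54,0,0],[0.45,0.72,0,0],[0.57,0.9,0,0]]
  ]
}}

```text
clock: 3.6
tcp_pos: [0.6155, 0.2241, 0.2564]
ee_rot: [3.138, 0.135, -0.002]
contact_force: [0.4, 0.1, -0.1]
finger_gap: 0.0425
grasp_force: 0.0
```

Call:
{"fn": "move_arm", "kwargs": {
  "deltas": [
    [[-0.025,0.025,0,0],[-0.025,0.025,-0.12,0],[-0.025,0.025,-0.3,0],[-0.025,0.025,-0.48,0],[-0.025,0.025,-0.6,0]]
  ],
  "claw": 0.6
}}

```text
clock: 4.1
tcp_pos: [0.6108, 0.2248, 0.1823]
ee_rot: [3.137, 0.133, -0.006]
contact_force: [-0.7, -0.8, 0.3]
finger_gap: 0.0341
grasp_force: 0.0
```

Run:
```python
from rig import env,eyes
import cv2,numpy as np
c=eyes.camera("wrist");cv2.imwrite("pics/w1.png",cv2.cvtColor(c["img"],cv2.COLOR_RGB2BGR))
c=eyes.camera("top");np.savez("top1.npz",**c)
```

```text
(no output)
```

View pics/w1.png

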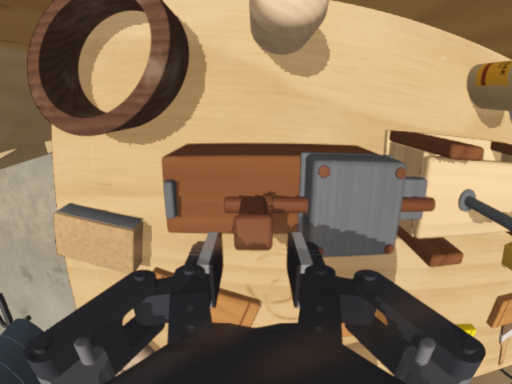

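The knob at (253,230) sits midway between the fingers (212 and 293), so I'll descend and grip it.

Call:
{"fn": "move_arm", "kwargs": {
  "deltas": [
    [[0.01,0.015,-0.12,0],[0.01,0.015,-0.25,0],[0.01,0.015,-0.36,0],[0.01,0.015,-0.36,0],[0.01,0.015,-0.36,0]]
  ]
}}

```text
clock: 4.7
tcp_pos: [0.6133, 0.228, 0.1415]
ee_rot: [3.138, 0.135, -0.002]
contact_force: [-0.0, 0.0, 0.5]
finger_gap: 0.0341
grasp_force: 0.0
```

Call:
{"fn": "move_arm", "kwargs": {
  "deltas": [
    [[0,0,0,0],[0,0,0,0],[0,0,0,0],[0,0,0,0],[0,0,0,0]]
  ],
  "claw": 1.0,
  "squeeze": 60
}}

```text
clock: 5.2
tcp_pos: [0.614, 0.2273, 0.1433]
ee_rot: [3.138, 0.134, 0.003]
contact_force: [-0.9, -5.0, 4.4]
finger_gap: 0.0172
grasp_force: 60.5
```

Call:
{"fn": "move_arm", "kwargs": {
  "deltas": [
    [[-0.002,0.03,0,0],[-0.004,0.06,0,0],[-0.007,0.09,0,0],[-0.009,0.12,0,0],[-0.009,0.12,0,0]]
  ]
}}

```text
clock: 5.7
tcp_pos: [0.614, 0.2284, 0.1432]
ee_rot: [3.115, 0.12, -0.002]
contact_force: [-1.4, -36.8, 8.3]
finger_gap: 0.0171
grasp_force: 64.9
```

Call:
{"fn": "move_arm", "kwargs": {
  "deltas": [
    [[0.004,-0.06,0,0],[0.009,-0.12,0,0],[0.014,-0.18,0,0],[0.019,-0.25,0,0],[0.019,-0.25,0,0]]
  ]
}}

```text
clock: 6.2
tcp_pos: [0.6148, 0.2173, 0.1433]
ee_rot: [-3.13, -0.139, -0.005]
contact_force: [-0.3, 9.4, 2.5]
finger_gap: 0.0166
grasp_force: 61.2
```

Call:
{"fn": "move_arm", "kwargs": {
  "deltas": [
    [[-0.006,0.07,0,0],[-0.012,0.14,0,0],[-0.018,0.21,0,0],[-0.025,0.3,0,0],[-0.025,0.3,0,0]]
  ]
}}

```text
clock: 6.7
tcp_pos: [0.6132, 0.2373, 0.1431]
ee_rot: [3.117, 0.125, -0.0]
contact_force: [-0.8, -31.1, 8.9]
finger_gap: 0.0169
grasp_force: 64.0
```

Call:
{"fn": "move_arm", "kwargs": {
  "deltas": [
    [[0.006,-0.08,0,0],[0.012,-0.16,0,0],[0.018,-0.24,0,0],[0.026,-0.32,0,0],[0.026,-0.32,0,0]]
  ]
}}

```text
clock: 7.2
tcp_pos: [0.6148, 0.2172, 0.1433]
ee_rot: [-3.126, -0.141, -0.005]
contact_force: [0.7, 15.2, 3.5]
finger_gap: 0.0169
grasp_force: 61.9
```

Call:
{"fn": "move_arm", "kwargs": {
  "deltas": [
    [[-0.006,0.08,0,0],[-0.012,0.16,0,0],[-0.018,0.24,0,0],[-0.027,0.34,0,0],[-0.027,0.34,0,0]]
  ]
}}

```text
clock: 7.7
tcp_pos: [0.6129, 0.241, 0.1432]
ee_rot: [3.12, 0.125, -0.001]
contact_force: [-1.1, -21.2, 9.7]
finger_gap: 0.0167
grasp_force: 63.0
```

Call:
{"fn": "move_arm", "kwargs": {
  "deltas": [
    [[-0.004,0.05,0,0],[-0.008,0.1,0,0],[-0.008,0.1,0,0],[-0.008,0.1,0,0],[-0.008,0.1,0,0]]
  ]
}}

```text
clock: 8.2
tcp_pos: [0.6111, 0.2627, 0.1432]
ee_rot: [3.138, 0.135, 0.003]
contact_force: [0.1, -2.6, 5.4]
finger_gap: 0.017
grasp_force: 62.2
```

Call:
{"fn": "move_arm", "kwargs": {
  "deltas": [
    [[-0.004,0.05,0,0],[-0.008,0.1,0,0],[-0.012,0.15,0,0],[-0.014,0.18,0,0],[-0.014,0.18,0,0]]
  ]
}}

```text
clock: 8.7
tcp_pos: [0.61, 0.2764, 0.1432]
ee_rot: [3.123, 0.127, -0.001]
contact_force: [-1.4, -23.4, 8.4]
finger_gap: 0.0167
grasp_force: 63.0
```

Call:
{"fn": "move_arm", "kwargs": {
  "deltas": [
    [[0.005,-0.06,0,0],[0.005,-0.06,0,0],[0.005,-0.06,0,0],[0.005,-0.06,0,0],[0.005,-0.06,0,0]]
  ]
}}

```text
clock: 9.2
tcp_pos: [0.61, 0.2763, 0.1432]
ee_rot: [3.136, 0.134, 0.002]
contact_force: [-0.5, -4.5, 5.0]
finger_gap: 0.0168
grasp_force: 62.4
```

Call:
{"fn": "move_arm", "kwargs": {
  "deltas": [
    [[0,0,0,0],[0,0,0,0],[0,0,0,0],[0,0,0.2,0],[0,0,0.4,0]]
  ],
  "claw": 0.6
}}

```text
clock: 9.7
tcp_pos: [0.6085, 0.2774, 0.1884]
ee_rot: [3.138, 0.136, -0.007]
contact_force: [0.9, 0.1, 0.6]
finger_gap: 0.0342
grasp_force: 0.0
```

Call:
{"fn": "move_arm", "kwargs": {
  "deltas": [
    [[0,0,0.2,0.19],[0.01,-0.1,0.5,0.38],[0.02,-0.35,0.6,0.57],[0.03,-0.65,0.6,0.76],[0.04,-0.95,0.6,0.95]]
  ]
}}

```text
clock: 10.2
tcp_pos: [0.6144, 0.163, 0.2627]
ee_rot: [2.868, 1.281, 0.002]
contact_force: [0.5, 0.6, -0.4]
finger_gap: 0.0343
grasp_force: 0.0
```

Run:
```python
from rig import env,eyes
import numpy as np
from h import *
c=eyes.camera("top");np.savez("top2.npz",**c)
for f in("top1","top2"):
    c=dict(np.load(f+".npz"));P=pts(c);X,Y,Z=np.moveaxis(P,-1,0)
    for nm,b in dict(knob=(.57,.66,.2,.32,.145,.17),bar=(.55,.7,-.1,.08,.165,.18),cork=(.45,.6,.3,.5,.03,.045),hang=(.5,.75,-.45,-.25,.185,.23),hbase=(.5,.8,-.46,-.2,.009,.016),crossp=(.655,.75,-.45,-.25,.185,.23)).items():
        m=(X>b[0])&(X<b[1])&(Y>b[2])&(Y<b[3])&(Z>b[4])&(Z<b[5])
        if m.sum()>10: box(P,m,f+nm)
    for m,ce in comps(P,(X>.2)&(X<.55)&(abs(Y)<.45)&(Z>.01)&(Z<.03),400): box(P,m,ce)
```

```text
top1bar 114 c [635.3 -18.3] size [104.3  10.6] longaxis deg from x 94.6 z med [168.2 174.3 178.9]
top1cork 505 c [526.  406.9] size [108.7  59.1] longaxis deg from x 84.6 z med [30.8 35.2 41. ]
top1hang 390 c [ 634.4 -347. ] size [112.5  84. ] longaxis deg from x 171.5 z med [193.7 215.  222.9]
top1hbase 639 c [ 662.8 -326.7] size [267.4 252.1] longaxis deg from x 1.4 z med [ 9.3 11.8 15.5]
top1crossp 235 c [ 674.9 -353.8] size [84.2 38.3] longaxis deg from x 89.4 z med [206.4 217.8 224. ]
[243.03465982 209.57381258] 779 c [434.9  80.1] size [140.5  59.8] longaxis deg from x 95.8 z med [13.1 18.9 25.1]
[354.87626263 217.17045455] 792 c [ 419.3 -284.5] size [141.2  59.9] longaxis deg from x 93.7 z med [14.9 20.7 26.2]
[298.95984944 231.59096612] 797 c [ 368.1 -103.9] size [140.6  60. ] longaxis deg from x 83.5 z med [14.9 21.  26.6]
top2bar 115 c [635.  -18.4] size [104.4  10. ] longaxis deg from x 94.9 z med [170.1 174.5 178.7]
top2cork 559 c [525.9 406.4] size [110.5  59.1] longaxis deg from x 85.3 z med [31.1 35.2 40.1]
top2hang 390 c [ 634.3 -348.2] size [112.1  85.4] longaxis deg from x 171.5 z med [194.8 215.1 222.4]
top2hbase 626 c [ 646.3 -330.5] size [292.  232.6] longaxis deg from x 174.2 z med [ 9.3 12.1 15.3]
top2crossp 237 c [ 674.8 -355.5] size [86.2 38.3] longaxis deg from x 90.2 z med [204.9 218.2 223.5]
[247.50162866 209.1237785 ] 614 c [436.3  66.8] size [113.7  59.7] longaxis deg from x 95.9 z med [13.5 18.9 24.4]
[354.96083231 217.59730722] 817 c [ 405.1 -286.1] size [141.8  88.2] longaxis deg from x 93.9 z med [14.1 20.8 26.5]
[298.82515723 231.60377358] 795 c [ 368.  -103.8] size [140.4  59.7] longaxis deg from x 83.7 z med [15.4 20.9 26. ]
```

Call:
{"fn": "move_arm", "kwargs": {
  "deltas": [
    [[0.03,-0.18,0,0.19],[0.06,-0.36,0,0.38],[0.08,-0.54,0,0.57],[0.1,-0.72,0,0.76],[0.12,-0.9,0,0.95]]
  ]
}}

```text
clock: 10.75
tcp_pos: [0.6287, 0.0549, 0.2615]
ee_rot: [-2.206, -2.236, 0.0]
contact_force: [1.2, 0.4, 0.3]
finger_gap: 0.0337
grasp_force: 0.0
```

Call:
{"fn": "move_arm", "kwargs": {
  "deltas": [
    [[0.02,-0.2,0,0.085],[0.04,-0.4,0,0.085],[0.045,-0.61,0,0.085],[0.045,-0.61,-0.1,0.085],[0.045,-0.61,-0.25,0.085]]
  ]
}}

```text
clock: 11.25
tcp_pos: [0.6348, -0.018, 0.2324]
ee_rot: [2.138, 2.3, 0.003]
contact_force: [0.9, 0.5, -0.7]
finger_gap: 0.0343
grasp_force: 0.0
```

Call:
{"fn": "move_arm", "kwargs": {
  "deltas": [
    [[0,0,0,0],[0,0,0,0],[0,0,0,0],[0,0,0,0],[0,0,0,0]]
  ],
  "claw": 0.5
}}

```text
clock: 11.75
tcp_pos: [0.6345, -0.0177, 0.2331]
ee_rot: [2.136, 2.302, 0.002]
contact_force: [-0.7, -0.1, 0.2]
finger_gap: 0.0425
grasp_force: 0.0
```

Run:
```python
from rig import env,eyes
import cv2,numpy as np
c=eyes.camera("wrist");cv2.imwrite("pics/w2.png",cv2.cvtColor(c["img"],cv2.COLOR_RGB2BGR))
```

```text
(no output)
```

View pics/w2.png

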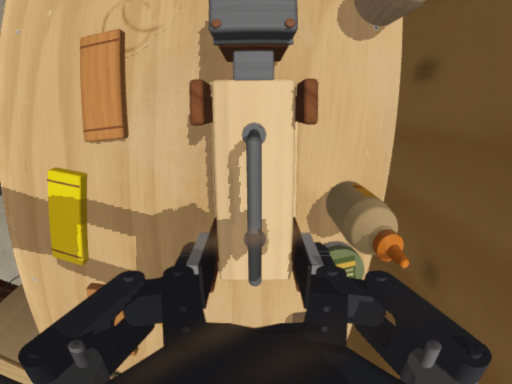

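The bar at column 254 is centred between the fingers and parallel to the pads, so I'll descend and grip.

Call:
{"fn": "move_arm", "kwargs": {
  "deltas": [
    [[0,0,-0.15,0],[0,0,-0.3,0],[0,0,-0.45,0],[0,0,-0.57,0],[0,0,-0.57,0]]
  ]
}}

```text
clock: 12.3
tcp_pos: [0.6328, -0.0178, 0.1608]
ee_rot: [-2.135, -2.299, 0.005]
contact_force: [-1.1, -0.4, -0.8]
finger_gap: 0.0429
grasp_force: 0.0
```

Call:
{"fn": "move_arm", "kwargs": {
  "deltas": [
    [[0,0,0,0],[0,0,0,0],[0,0,0,0],[0,0,0,0],[0,0,0,0]]
  ],
  "claw": 1.0,
  "squeeze": 90
}}

```text
clock: 12.8
tcp_pos: [0.6346, -0.0181, 0.1654]
ee_rot: [2.136, 2.301, 0.002]
contact_force: [-2.1, -0.4, 3.8]
finger_gap: 0.0073
grasp_force: 88.1
```

Call:
{"fn": "move_arm", "kwargs": {
  "deltas": [
    [[0,0,0.04,0],[0,0,0.08,0],[0,0,0.12,0],[0,0,0.16,0],[0,0,0.2,0]]
  ]
}}

```text
clock: 13.3
tcp_pos: [0.6341, -0.018, 0.1877]
ee_rot: [-2.137, -2.302, 0.0]
contact_force: [0.4, 0.1, -3.6]
finger_gap: 0.0072
grasp_force: 87.8
```

Call:
{"fn": "move_arm", "kwargs": {
  "deltas": [
    [[0,0,0.1,0],[0,0,0.2,0],[0,0,0.3,0],[0,0,0.4,0],[-0.03,-0.03,0.4,0]]
  ]
}}

```text
clock: 13.8
tcp_pos: [0.6318, -0.0214, 0.2393]
ee_rot: [2.134, 2.299, 0.006]
contact_force: [-0.0, 0.1, -2.4]
finger_gap: 0.0068
grasp_force: 87.9
```

Call:
{"fn": "move_arm", "kwargs": {
  "deltas": [
    [[-0.07,-0.13,0,-0.05],[-0.16,-0.33,0,-0.1],[-0.25,-0.53,0,-0.15],[-0.35,-0.73,0,-0.2],[-0.45,-0.93,0,-0.285]]
  ]
}}

```text
clock: 14.3
tcp_pos: [0.5746, -0.1351, 0.2346]
ee_rot: [-2.385, -2.042, 0.003]
contact_force: [-0.1, -0.3, -2.9]
finger_gap: 0.0074
grasp_force: 87.8
```

Call:
{"fn": "move_arm", "kwargs": {
  "deltas": [
    [[-0.1,-0.2,0,0],[-0.2,-0.4,0,0],[-0.3,-0.6,0,0],[-0.4,-0.8,0,0],[-0.45,-0.97,0,0]]
  ]
}}

```text
clock: 14.8
tcp_pos: [0.5199, -0.2516, 0.2348]
ee_rot: [-2.384, -2.044, 0.003]
contact_force: [0.2, -0.4, -3.3]
finger_gap: 0.0068
grasp_force: 87.8
```

Call:
{"fn": "move_arm", "kwargs": {
  "deltas": [
    [[-0.05,-0.2,0,0],[-0.1,-0.4,0,0],[-0.14,-0.55,0,0],[-0.14,-0.65,0,0],[-0.14,-0.65,0,0]]
  ]
}}

```text
clock: 15.3
tcp_pos: [0.505, -0.3292, 0.2351]
ee_rot: [-2.384, -2.045, 0.001]
contact_force: [0.5, 0.6, -4.2]
finger_gap: 0.0073
grasp_force: 87.8
```

Run:
```python
from rig import env,eyes
import cv2,numpy as np
from h import *
c=eyes.camera("wrist");cv2.imwrite("pics/w3.png",cv2.cvtColor(c["img"],cv2.COLOR_RGB2BGR))
for n in("top","side"):
    c=eyes.camera(n);np.savez(n+"3.npz",**c);P=pts(c);X,Y,Z=np.moveaxis(P,-1,0)
    # align to hanger dir, list prongs
    a=np.radians(-8.5);ex=np.array([np.cos(a),np.sin(a)]);ey=np.array([-ex[1],ex[0]])
    m=(X>.55)&(X<.75)&(Y>-.45)&(Y<-.25)&(Z>.18)&(Z<.23)
    Q=P[m]-[.6048,-.3428,0];q=np.c_[Q[:,:2]@ex,Q[:,:2]@ey,Q[:,2]]*1000
    cr=q[(q[:,0]>60)&(q[:,2]>212)];print("cross x pct",np.percentile(cr[:,0],[2,50,98]),"y",cr[:,1].min(),cr[:,1].max())
    for s in(-1,1):
        for lo,hi in((-40,-15),(-15,15),(15,55)):
            k=q[(q[:,0]>lo)&(q[:,0]<hi)&(q[:,1]*s>15)]
            print(s,lo,len(k),k.min(0).round(1) if len(k) else '',np.median(k,0).round(1))
    b=(X>.45)&(X<.56)&(Y>-.4)&(Y<-.25)&(Z>.14)&(Z<.17); box(P,b,n+"plate")
```

```text
cross x pct [62.83103032 75.77924265 85.2184243 ] y -42.763486261881205 41.58413124635326
-1 -40 0  [nan nan nan]
-1 -15 19 [ -4.5 -35.3 188. ] [  6.4 -30.9 194.4]
-1 15 43 [ 16.3 -36.8 194.9] [ 35.4 -31.6 211.1]
1 -40 11 [-26.1  29.8 202.2] [-20.8  33.3 212.4]
1 -15 29 [-14.1  27.3 184.6] [  2.7  32.9 197.9]
1 15 40 [ 16.3  28.5 198.7] [ 32.7  32.6 212.7]
topplate 506 c [ 506.  -324.3] size [160.5  73.8] longaxis deg from x 81.4 z med [160.6 165.5 169.3]
cross x pct [65.21299701 71.81837131 81.69914511] y -40.29167234388888 -10.020855910960806
-1 -40 10 [-29.8 -33.9 207.3] [-25.1 -29.8 212.4]
-1 -15 25 [-12.9 -33.8 189. ] [  5.9 -30.3 198.6]
-1 15 40 [ 15.5 -33.9 201.4] [ 33.3 -30.7 213.4]
1 -40 0  [nan nan nan]
1 -15 0  [nan nan nan]
1 15 0  [nan nan nan]
sideplate 879 c [ 502.8 -324.7] size [160.6  75.9] longaxis deg from x 81.0 z med [161.4 166.3 169.3]
  return _methods._mean(a, axis=axis, dtype=dtype,
  ret = um.true_divide(
```

View pics/w3.png

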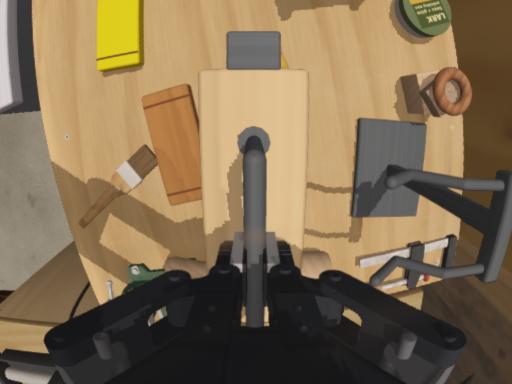

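Call:
{"fn": "move_arm", "kwargs": {
  "deltas": [
    [[0.15,-0.02,0,0],[0.32,-0.043,0,0],[0.5,-0.068,0,0],[0.67,-0.09,0,0],[0.83,-0.113,0,0]]
  ]
}}

```text
clock: 15.95
tcp_pos: [0.6068, -0.3396, 0.2357]
ee_rot: [-2.379, -2.051, -0.001]
contact_force: [0.7, -0.9, -2.8]
finger_gap: 0.007
grasp_force: 87.9
```

Call:
{"fn": "move_arm", "kwargs": {
  "deltas": [
    [[0,0,-0.05,0],[0,0,-0.12,0],[0,0,-0.19,0],[0,0,-0.26,0],[0,0,-0.3,0]]
  ]
}}

```text
clock: 16.45
tcp_pos: [0.6043, -0.3408, 0.1982]
ee_rot: [-2.38, -2.047, 0.001]
contact_force: [-0.7, -0.4, -3.1]
finger_gap: 0.0075
grasp_force: 87.9
```

Call:
{"fn": "move_arm", "kwargs": {
  "deltas": [
    [[0,0,-0.01,0],[0,0,-0.02,0],[0,0,-0.03,0],[0,0,-0.04,0],[0,0,-0.04,0]]
  ]
}}

```text
clock: 16.95
tcp_pos: [0.6055, -0.3413, 0.1953]
ee_rot: [2.381, 2.048, 0.0]
contact_force: [-0.4, -1.0, -2.8]
finger_gap: 0.0071
grasp_force: 88.0
```

Not seated yet (still carrying weight); I'll lower in small steps.

Call:
{"fn": "move_arm", "kwargs": {
  "deltas": [
    [[0,0,-0.01,0],[0,0,-0.02,0],[0,0,-0.03,0],[0,0,-0.03,0],[0,0,-0.03,0]]
  ]
}}

```text
clock: 17.45
tcp_pos: [0.6064, -0.3415, 0.1936]
ee_rot: [2.378, 2.046, 0.003]
contact_force: [3.3, 0.1, 5.5]
finger_gap: 0.0071
grasp_force: 89.0
```

Run:
```python
from rig import env,eyes
import cv2,numpy as np
c=eyes.camera("side");i=cv2.cvtColor(c["img"],cv2.COLOR_RGB2BGR)[140:340,280:480]
cv2.imwrite("pics/s4.png",cv2.resize(i,(600,600),interpolation=cv2.INTER_CUBIC))
print(env.state()["contact_force"])
```

```text
[ 2.4102141  -0.3153344   5.70624318]
```

View pics/s4.png

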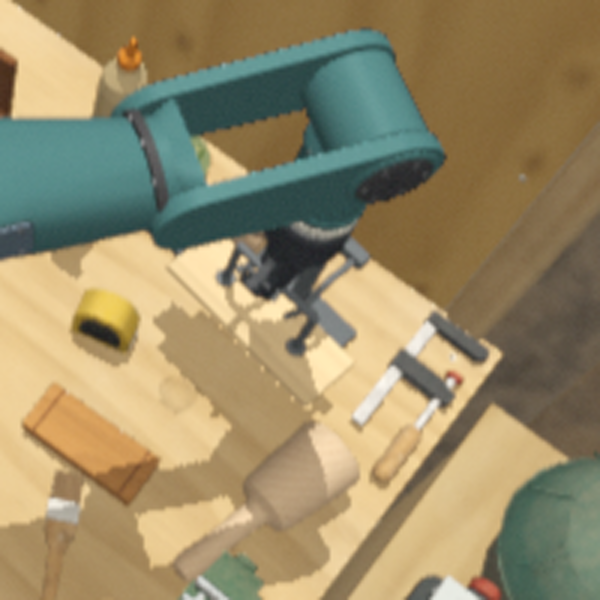

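Force flipped from −3 to +5.5 N, with the bar at about 200 mm: it is seated in the V. Releasing.

Call:
{"fn": "move_arm", "kwargs": {
  "deltas": [
    [[0,0,0,0],[0,0,0,0],[0,0,0,0],[0,0,0,0],[0,0,0,0]]
  ],
  "claw": 0.6
}}

```text
clock: 18.0
tcp_pos: [0.6051, -0.3411, 0.1907]
ee_rot: [-2.381, -2.048, 0.0]
contact_force: [0.9, -0.4, -0.1]
finger_gap: 0.0342
grasp_force: 0.0
```

Call:
{"fn": "move_arm", "kwargs": {
  "deltas": [
    [[0,0,0.05,0],[0,0,0.15,0],[0,0,0.3,0],[0,0,0.5,0],[0,0,0.7,0]]
  ]
}}

```text
clock: 18.5
tcp_pos: [0.6053, -0.3412, 0.2775]
ee_rot: [2.381, 2.048, 0.001]
contact_force: [0.1, 0.3, 1.3]
finger_gap: 0.0341
grasp_force: 0.0
```

Call:
{"fn": "move_arm", "kwargs": {
  "deltas": [
    [[-0.2,0,0.1,0],[-0.4,0,0.1,0],[-0.6,0,0.1,0],[-0.8,0,0.1,0],[-1,0,0.1,0]]
  ],
  "claw": 0.0
}}

```text
clock: 19.0
tcp_pos: [0.4845, -0.3412, 0.2891]
ee_rot: [2.379, 2.048, 0.001]
contact_force: [-0.1, -0.7, 0.1]
finger_gap: 0.0855
grasp_force: 0.0
```

Run:
```python
from rig import env,eyes
import cv2,numpy as np
from h import *
for n in("top","side"):
    c=eyes.camera(n);np.savez(n+"5.npz",**c);P=pts(c);X,Y,Z=np.moveaxis(P,-1,0)
    m=(X>.5)&(X<.68)&(Y>-.5)&(Y<-.2)&(Z>.095)&(Z<.14); box(P,m,n+"plate")
    for m,ce in comps(P,(X>.2)&(X<.56)&(abs(Y)<.45)&(Z>.01)&(Z<.03),200): box(P,m,ce)
i=cv2.cvtColor(c["img"],cv2.COLOR_RGB2BGR);cv2.imwrite("pics/s5.png",cv2.resize(i,(800,600)))
```

```text
topplate 1326 c [ 625.6 -331.1] size [225.7 108.3] longaxis deg from x 81.0 z med [118.1 123.6 129. ]
[182.4430727  205.84499314] 729 c [441.7 276.3] size [143.9  60.1] longaxis deg from x 75.5 z med [10.8 15.3 20.7]
[242.8680203  209.58121827] 788 c [434.9  80.1] size [140.4  60.1] longaxis deg from x 95.9 z med [13.4 19.1 24.6]
[348.15355805 216.41011236] 534 c [ 418.8 -274.9] size [121.2  59.3] longaxis deg from x 94.4 z med [15.  20.7 26.5]
[298.86766542 231.60799001] 801 c [ 367.9 -103.7] size [140.2  59.9] longaxis deg from x 83.4 z med [14.6 20.8 26.4]
sideplate 784 c [ 620.3 -351.9] size [180.2 114.1] longaxis deg from x 80.9 z med [118.2 124.2 129.6]
[189.71105528 177.28140704] 398 c [441.5 288.9] size [125.4  61.1] longaxis deg from x 74.8 z med [11.5 16.6 21.4]
[256.8484456  262.12176166] 772 c [ 365.9 -101.3] size [141.2  62.4] longaxis deg from x 83.9 z med [15.3 21.6 26.8]
[309.98548972 286.8573156 ] 827 c [ 416.2 -282.7] size [139.9  61.9] longaxis deg from x 93.7 z med [15.7 21.6 26.8]
```

View pics/s5.png

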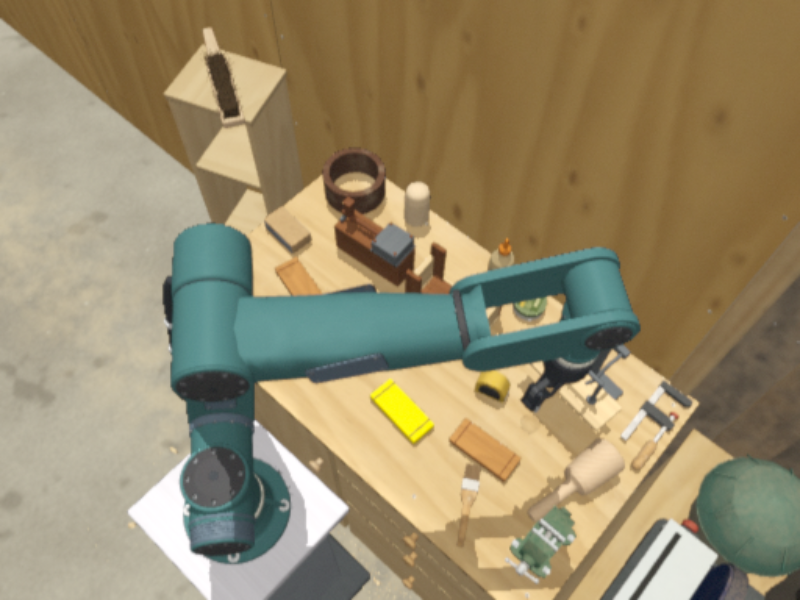

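The cover hangs level on the prongs (plate at about 113–125 mm), and the boards are unmoved. Next I'll pick the 22 mm board at (418,−284).

Call:
{"fn": "move_arm", "kwargs": {
  "deltas": [
    [[-0.1,0.1,-0.2,0.1],[-0.2,0.2,-0.4,0.2],[-0.3,0.3,-0.6,0.285],[-0.45,0.4,-0.8,0.285],[-0.55,0.476,-0.95,0.285]]
  ],
  "claw": 0.1
}}

```text
clock: 19.6
tcp_pos: [0.419, -0.2832, 0.1727]
ee_rot: [-2.137, -2.302, -0.001]
contact_force: [0.4, 0.2, 0.5]
finger_gap: 0.0769
grasp_force: 0.0
```

Call:
{"fn": "move_arm", "kwargs": {
  "deltas": [
    [[0,0,-0.25,0],[0,0,-0.5,0],[0,0,-0.8,0],[0,0,-0.95,0],[0,0,-0.95,0]]
  ]
}}

```text
clock: 20.1
tcp_pos: [0.4183, -0.2827, 0.0568]
ee_rot: [-2.133, -2.298, -0.0]
contact_force: [0.3, 0.2, -0.6]
finger_gap: 0.0764
grasp_force: 0.0
```

Run:
```python
from rig import env,eyes
import cv2,numpy as np
s=env.state();print(s["tcp_pos"],s["contact_force"])
c=eyes.camera("wrist");cv2.imwrite("pics/w6.png",cv2.cvtColor(c["img"],cv2.COLOR_RGB2BGR))
```

```text
[ 0.4183375  -0.28266306  0.05675266] [ 0.32406238  0.18632024 -0.59373468]
```

View pics/w6.png

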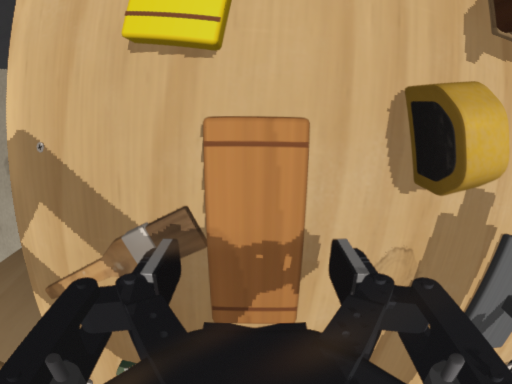

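The brush's bristles at (185–205,205–240) lie where the left finger would land. I'll grip about 33 mm farther along the board (+y), clear of the brush.

Call:
{"fn": "move_arm", "kwargs": {
  "deltas": [
    [[0,0.14,0,0],[0,0.28,0,0],[0,0.28,-0.12,0],[0,0.28,-0.24,0],[0,0.28,-0.3,0]]
  ]
}}

```text
clock: 20.65
tcp_pos: [0.4196, -0.249, 0.0237]
ee_rot: [2.136, 2.303, 0.001]
contact_force: [0.6, -0.1, -0.5]
finger_gap: 0.0768
grasp_force: 0.0
```

Call:
{"fn": "move_arm", "kwargs": {
  "deltas": [
    [[0,0,-0.02,0],[0,0,-0.04,0],[0,0,-0.05,0],[0,0,-0.05,0],[0,0,-0.05,0]]
  ]
}}

```text
clock: 21.15
tcp_pos: [0.4196, -0.2507, 0.0177]
ee_rot: [2.137, 2.301, 0.0]
contact_force: [-0.4, -0.7, -0.3]
finger_gap: 0.0771
grasp_force: 0.0
```

Call:
{"fn": "move_arm", "kwargs": {
  "deltas": [
    [[0,0,0,0],[0,0,0,0],[0,0,0,0],[0,0,0,0],[0,0,0,0]]
  ],
  "claw": 1.0,
  "squeeze": 60
}}

```text
clock: 21.65
tcp_pos: [0.4199, -0.251, 0.0182]
ee_rot: [2.137, 2.301, 0.0]
contact_force: [-0.4, 0.5, 6.0]
finger_gap: 0.0583
grasp_force: 65.9
```

Call:
{"fn": "move_arm", "kwargs": {
  "deltas": [
    [[0,0,0.1,0],[0,0,0.3,0],[0,0,0.5,0],[0,0,0.75,0],[0.05,0.1,1,0]]
  ]
}}

```text
clock: 22.15
tcp_pos: [0.4243, -0.2387, 0.1378]
ee_rot: [-2.139, -2.299, 0.001]
contact_force: [0.6, -0.1, -1.6]
finger_gap: 0.0584
grasp_force: 65.1
```

Call:
{"fn": "move_arm", "kwargs": {
  "deltas": [
    [[0.1,0.17,0.1,0],[0.25,0.35,0.2,0],[0.4,0.53,0.3,0],[0.55,0.72,0.3,0],[0.7,0.92,0.3,0.013]]
  ]
}}

```text
clock: 22.65
tcp_pos: [0.5097, -0.127, 0.1737]
ee_rot: [2.126, 2.313, 0.0]
contact_force: [1.0, 0.1, -2.1]
finger_gap: 0.0586
grasp_force: 65.1
```

Call:
{"fn": "move_arm", "kwargs": {
  "deltas": [
    [[0.17,0.2,0,0],[0.34,0.4,0,0],[0.5,0.6,0,0],[0.7,0.8,0,0],[0.85,0.97,0,0]]
  ]
}}

```text
clock: 23.15
tcp_pos: [0.6118, -0.01, 0.1727]
ee_rot: [-2.124, -2.313, 0.001]
contact_force: [0.3, -0.3, -2.0]
finger_gap: 0.0586
grasp_force: 65.1
```

Call:
{"fn": "move_arm", "kwargs": {
  "deltas": [
    [[0.08,0.1,0,0],[0.16,0.22,0,0],[0.16,0.22,0,0],[0.16,0.22,0,0],[0.16,0.22,0,0]]
  ]
}}

```text
clock: 23.65
tcp_pos: [0.63, 0.0138, 0.1735]
ee_rot: [2.127, 2.312, -0.001]
contact_force: [-0.5, 0.6, -2.1]
finger_gap: 0.0584
grasp_force: 65.1
```

Run:
```python
from rig import env,eyes
import cv2,numpy as np
from h import *
s=env.state();print(s["tcp_pos"],s["contact_force"])
c=eyes.camera("wrist");cv2.imwrite("pics/w7.png",cv2.cvtColor(c["img"],cv2.COLOR_RGB2BGR))
for n in("top","side"):
    c=eyes.camera(n);np.savez(n+"7.npz",**c);P=pts(c);X,Y,Z=np.moveaxis(P,-1,0)
    m=(X>.58)&(X<.69)&(Y>-.12)&(Y<.08)&(Z>.155)&(Z<.178); box(P,m,n+"board")
```

```text
[0.63000499 0.01384289 0.17345316] [-0.52663979  0.56949039 -2.13783318]
topboard 288 c [629.  -20.4] size [141.1  60.2] longaxis deg from x 96.7 z med [166.8 174.8 177.6]
sideboard 429 c [631.6 -30.6] size [121.2  75.7] longaxis deg from x 99.5 z med [161.2 175.1 177.7]
```

View pics/w7.png

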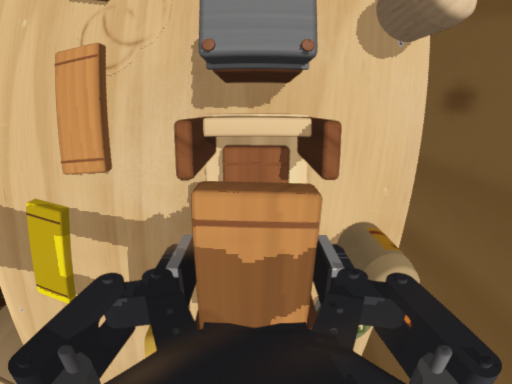

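Call:
{"fn": "move_arm", "kwargs": {
  "deltas": [
    [[0.033,0.017,-0.1,0],[0.033,0.017,-0.25,0],[0.033,0.017,-0.4,0],[0.033,0.017,-0.5,0],[0.033,0.017,-0.5,0]]
  ]
}}

```text
clock: 24.3
tcp_pos: [0.6328, 0.0168, 0.1099]
ee_rot: [-2.123, -2.309, 0.006]
contact_force: [-0.4, 0.2, -1.6]
finger_gap: 0.0583
grasp_force: 65.1
```

Call:
{"fn": "move_arm", "kwargs": {
  "deltas": [
    [[0,0,-0.08,0],[0,0,-0.16,0],[0,0,-0.24,0],[0,0,-0.29,0],[0,0,-0.29,0]]
  ]
}}

```text
clock: 24.8
tcp_pos: [0.6336, 0.0168, 0.0769]
ee_rot: [-2.124, -2.312, 0.003]
contact_force: [-0.3, 0.8, -1.8]
finger_gap: 0.0587
grasp_force: 65.1
```

Call:
{"fn": "move_arm", "kwargs": {
  "deltas": [
    [[0,0,-0.02,0],[0,0,-0.04,0],[0,0,-0.06,0],[0,0,-0.06,0],[0,0,-0.06,0]]
  ]
}}

```text
clock: 25.3
tcp_pos: [0.6345, 0.0168, 0.0714]
ee_rot: [2.126, 2.313, 0.0]
contact_force: [-0.4, -0.1, -1.6]
finger_gap: 0.0586
grasp_force: 65.1
```

Run:
```python
import numpy as np
from h import *
for n in("top5","side5"):
    c=dict(np.load(n+".npz"));P=pts(c);X,Y,Z=np.moveaxis(P,-1,0)
    m=(X>.608)&(X<.66)&(Y>-.075)&(Y<.04)&(Z>.0)&(Z<.08); print(m.sum()); 
    if m.sum()>20: box(P,m,n)
```

```text
583
top5 583 c [633.8 -17.7] size [114.2  52. ] longaxis deg from x 90.3 z med [36.2 41.8 47.3]
103
side5 103 c [634.2  20.4] size [50.6 38.9] longaxis deg from x 0.4 z med [38.1 43.1 47.5]
```

Call:
{"fn": "move_arm", "kwargs": {
  "deltas": [
    [[0,0,-0.02,0],[0,0,-0.04,0],[0,0,-0.05,0],[0,0,-0.05,0],[0,0,-0.05,0]]
  ]
}}

```text
clock: 25.8
tcp_pos: [0.6345, 0.0168, 0.0652]
ee_rot: [-2.126, -2.313, 0.0]
contact_force: [0.8, 0.0, -1.4]
finger_gap: 0.0586
grasp_force: 65.1
```

Call:
{"fn": "move_arm", "kwargs": {
  "deltas": [
    [[0,0,-0.01,0],[0,0,-0.02,0],[0,0,-0.03,0],[0,0,-0.035,0],[0,0,-0.035,0]]
  ]
}}

```text
clock: 26.3
tcp_pos: [0.6344, 0.0168, 0.0611]
ee_rot: [-2.126, -2.313, 0.0]
contact_force: [-0.5, -0.1, -0.8]
finger_gap: 0.0587
grasp_force: 65.2
```

Call:
{"fn": "move_arm", "kwargs": {
  "deltas": [
    [[0,0,-0.005,0],[0,0,-0.01,0],[0,0,-0.015,0],[0,0,-0.02,0],[0,0,-0.02,0]]
  ]
}}

```text
clock: 26.8
tcp_pos: [0.6345, 0.0168, 0.061]
ee_rot: [2.125, 2.313, 0.001]
contact_force: [-3.7, 1.1, 8.1]
finger_gap: 0.0586
grasp_force: 66.2
```

Contact at TCP z 61 mm (pile top about 43 mm, matching depth). Releasing, then on to board at (434.5,80.5).

Call:
{"fn": "move_arm", "kwargs": {
  "deltas": [
    [[0,0,0.01,0],[0,0,0.01,0],[0,0,0.01,0],[0,0,0.01,0],[0,0,0.01,0]]
  ],
  "claw": 0.1
}}

```text
clock: 27.3
tcp_pos: [0.6344, 0.0168, 0.0596]
ee_rot: [-2.126, -2.313, 0.0]
contact_force: [0.7, -0.7, -0.8]
finger_gap: 0.0767
grasp_force: 0.0
```

Call:
{"fn": "move_arm", "kwargs": {
  "deltas": [
    [[0,0,0.1,0],[0,0,0.3,0],[0,0,0.55,0],[0,0,0.8,0],[0,0,1,0]]
  ]
}}

```text
clock: 27.8
tcp_pos: [0.6351, 0.0168, 0.1833]
ee_rot: [2.124, 2.311, 0.003]
contact_force: [0.3, -0.3, -0.5]
finger_gap: 0.0771
grasp_force: 0.0
```

Call:
{"fn": "move_arm", "kwargs": {
  "deltas": [
    [[-0.2,0.05,0.1,0],[-0.4,0.15,0.1,0],[-0.6,0.25,0.1,0.02],[-0.8,0.35,0.1,0.02],[-1,0.4,0.1,0.02]]
  ]
}}

```text
clock: 28.3
tcp_pos: [0.5137, 0.0656, 0.1931]
ee_rot: [2.106, 2.33, 0.002]
contact_force: [0.9, -1.3, 0.7]
finger_gap: 0.0771
grasp_force: 0.0
```

```bash
cat > look.py <<'E'
from rig import env,eyes
import numpy as np
from h import *
print(env.state()["tcp_pos"])
for n in("top","side"):
    c=eyes.camera(n);np.savez(n+"L.npz",**c);P=pts(c);X,Y,Z=np.moveaxis(P,-1,0)
    m=(X>.59)&(X<.68)&(Y>-.11)&(Y<.07)&(Z>.05)&(Z<.08)|(X>.59)&(X<.68)&(Y>-.095)&(Y<.055)&(Z>.075)&(Z<.12)
    for k,ce in comps(P,m,60): box(P,k,n+" pile")
    for k,ce in comps(P,(X>.2)&(X<.56)&(abs(Y)<.45)&(Z>.01)&(Z<.03),300): box(P,k,n)
    for nm,b in dict(bar=(.56,.65,-.4,-.28,.19,.21),tape=(.48,.58,-.27,-.15,.03,.07),cork=(.45,.6,.33,.48,.03,.045)).items():
        k=(X>b[0])&(X<b[1])&(Y>b[2])&(Y<b[3])&(Z>b[4])&(Z<b[5])
        if k.sum()>10: box(P,k,n+nm)
E
python3 look.py
```

```text
[0.51366036 0.06559031 0.19308678]
top pile 776 c [639.6  -9. ] size [157.5  68.4] longaxis deg from x 87.1 z med [57.6 63.8 69.8]
top 732 c [442.4 277.9] size [139.9  59.6] longaxis deg from x 75.5 z med [11.  15.3 21. ]
top 593 c [433.7  89.4] size [114.8  59.7] longaxis deg from x 95.5 z med [13.7 19.2 24.2]
top 802 c [ 368.  -103.7] size [140.3  59.7] longaxis deg from x 83.7 z med [14.9 21.1 26.4]
topbar 199 c [ 609.9 -340.7] size [107.6  58.9] longaxis deg from x 83.5 z med [195.5 202.5 208.6]
toptape 245 c [ 535.7 -211.1] size [68.5 38.5] longaxis deg from x 105.5 z med [38.1 58.9 67.1]
topcork 558 c [525.4 405.7] size [111.8  58.8] longaxis deg from x 84.5 z med [30.6 34.9 40.9]
side pile 685 c [641.6  -9.4] size [153.   81.8] longaxis deg from x 94.7 z med [54.8 64.5 71.5]
side 662 c [431.4  84.7] size [147.9  61.3] longaxis deg from x 95.4 z med [13.8 19.8 25.6]
side 772 c [365.5 -98.9] size [146.4  62.4] longaxis deg from x 83.4 z med [16.1 21.7 27.1]
sidebar 188 c [ 607.6 -339.6] size [107.4  50.1] longaxis deg from x 88.6 z med [196.8 203.1 208.5]
sidetape 275 c [ 531.8 -210.1] size [67.1 40.3] longaxis deg from x 106.3 z med [33.4 56.7 66.6]
sidecork 105 c [524.5 443.3] size [60.3 42.9] longaxis deg from x 177.0 z med [31.6 36.3 41.2]
```

Call:
{"fn": "move_arm", "kwargs": {
  "deltas": [
    [[-0.15,0.03,-0.1,0],[-0.33,0.06,-0.3,0],[-0.5,0.1,-0.55,0],[-0.66,0.12,-0.8,0],[-0.66,0.12,-1,0]]
  ]
}}

```text
clock: 28.9
tcp_pos: [0.4335, 0.0793, 0.0708]
ee_rot: [-2.107, -2.33, 0.001]
contact_force: [0.6, -0.3, 0.0]
finger_gap: 0.0769
grasp_force: 0.0
```

Call:
{"fn": "move_arm", "kwargs": {
  "deltas": [
    [[0,0,-0.12,0],[0,0,-0.24,0],[0,0,-0.36,0],[0,0,-0.46,0],[0,0,-0.46,0]]
  ]
}}

```text
clock: 29.4
tcp_pos: [0.4345, 0.0789, 0.0154]
ee_rot: [-2.107, -2.328, 0.003]
contact_force: [0.0, -0.6, -0.6]
finger_gap: 0.0768
grasp_force: 0.0
```

Run:
```python
from rig import env,eyes
import cv2,numpy as np
from h import *
s=env.state();print(s["tcp_pos"],s["contact_force"])
c=eyes.camera("wrist");cv2.imwrite("pics/w8.png",cv2.cvtColor(c["img"],cv2.COLOR_RGB2BGR))
for n in("topL","sideL"):
    c=dict(np.load(n+".npz"));P=pts(c);X,Y,Z=np.moveaxis(P,-1,0)
    hsv=cv2.cvtColor(c["img"],cv2.COLOR_RGB2HSV)
    # crib frame
    ex=np.array([.9965,.0837]);ey=np.array([-.0837,.9965])
    D=P[...,:2]-[.6343,-.018];u=D@ex;v=D@ey
    m=(abs(u)<.05)&(abs(v)<.083)&(Z>.056)&(Z<.073)
    m=cv2.morphologyEx(m.astype(np.uint8),cv2.MORPH_OPEN,np.ones((5,5)))>0
    q=np.c_[u[m],v[m]]*1000;print(n,len(q),np.percentile(q,[1,50,99],axis=0).round(1)); box(P,m,n)
```

```text
[0.43454877 0.07894779 0.01544138] [ 0.04136305 -0.56873216 -0.6423548 ]
topL 682 [[-25.  -68.2]
 [  6.8  -6. ]
 [ 33.   68.5]]
topL 682 c [638.1 -17.7] size [138.7  58.6] longaxis deg from x 93.0 z med [58.7 63.9 69.1]
sideL 534 [[-29.9 -65.6]
 [ -0.1   5.6]
 [ 30.2  70.1]]
sideL 534 c [634.2 -15.9] size [140.3  62.6] longaxis deg from x 93.5 z med [59.3 64.6 69.6]
```

View pics/w8.png

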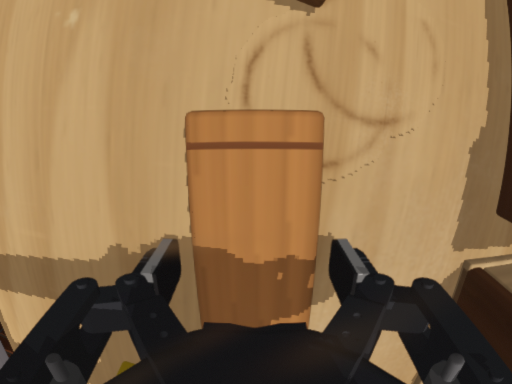

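Call:
{"fn": "move_arm", "kwargs": {
  "deltas": [
    [[0,0,0.025,0],[0,0,0.025,0],[0,0,0.025,0],[0,0,0.025,0],[0,0,0.025,0]]
  ],
  "claw": 1.0
}}

```text
clock: 29.95
tcp_pos: [0.437, 0.0792, 0.0216]
ee_rot: [2.106, 2.327, 0.004]
contact_force: [0.9, -0.2, 6.8]
finger_gap: 0.0577
grasp_force: 65.1
```

Call:
{"fn": "move_arm", "kwargs": {
  "deltas": [
    [[0,0,0.1,0],[0,0,0.3,0],[0,0,0.5,0],[0,0,0.75,0],[0,0,1,0]]
  ]
}}

```text
clock: 30.45
tcp_pos: [0.4346, 0.0792, 0.141]
ee_rot: [-2.107, -2.329, 0.001]
contact_force: [0.7, 0.6, -0.6]
finger_gap: 0.0581
grasp_force: 64.4
```

Call:
{"fn": "move_arm", "kwargs": {
  "deltas": [
    [[0.2,-0.1,0.2,0],[0.4,-0.2,0.3,0],[0.6,-0.3,0.3,-0.02],[0.8,-0.4,0.3,-0.02],[1,-0.5,0.3,-0.02]]
  ]
}}

```text
clock: 30.95
tcp_pos: [0.5559, 0.0187, 0.1762]
ee_rot: [-2.126, -2.313, -0.0]
contact_force: [-0.3, 1.0, -0.4]
finger_gap: 0.0582
grasp_force: 64.5
```

Call:
{"fn": "move_arm", "kwargs": {
  "deltas": [
    [[0.2,-0.1,0,0],[0.4,-0.2,0,0],[0.55,-0.27,0,0],[0.66,-0.31,0,0],[0.66,-0.31,0,0]]
  ]
}}

```text
clock: 31.45
tcp_pos: [0.6353, -0.0188, 0.1752]
ee_rot: [-2.127, -2.312, 0.001]
contact_force: [0.1, -0.4, -0.5]
finger_gap: 0.0582
grasp_force: 64.5
```

Call:
{"fn": "move_arm", "kwargs": {
  "deltas": [
    [[-0.01,0,-0.15,0],[-0.01,0,-0.3,0],[-0.01,0,-0.45,0],[-0.01,0,-0.6,0],[-0.01,0,-0.68,0]]
  ]
}}

```text
clock: 31.95
tcp_pos: [0.6314, -0.0174, 0.0923]
ee_rot: [-2.123, -2.311, 0.003]
contact_force: [-0.7, 0.7, -1.2]
finger_gap: 0.0584
grasp_force: 64.5
```

Call:
{"fn": "move_arm", "kwargs": {
  "deltas": [
    [[0,0,-0.01,0],[0,0,-0.02,0],[0,0,-0.03,0],[0,0,-0.03,0],[0,0,-0.03,0]]
  ]
}}

```text
clock: 32.45
tcp_pos: [0.6337, -0.018, 0.0914]
ee_rot: [2.125, 2.312, 0.001]
contact_force: [-0.1, -0.2, -1.2]
finger_gap: 0.058
grasp_force: 64.5
```

Call:
{"fn": "move_arm", "kwargs": {
  "deltas": [
    [[0,0,-0.01,0],[0,0,-0.02,0],[0,0,-0.03,0],[0,0,-0.03,0],[0,0,-0.03,0]]
  ]
}}

```text
clock: 32.95
tcp_pos: [0.6332, -0.018, 0.0868]
ee_rot: [-2.126, -2.313, 0.0]
contact_force: [-0.0, -0.1, -1.1]
finger_gap: 0.0584
grasp_force: 64.5
```

Call:
{"fn": "move_arm", "kwargs": {
  "deltas": [
    [[0,0,-0.005,0],[0,0,-0.01,0],[0,0,-0.02,0],[0,0,-0.025,0],[0,0,-0.025,0]]
  ]
}}

```text
clock: 33.45
tcp_pos: [0.6334, -0.018, 0.0865]
ee_rot: [2.125, 2.312, 0.001]
contact_force: [-4.5, 0.4, 9.0]
finger_gap: 0.0579
grasp_force: 65.5
```

Call:
{"fn": "move_arm", "kwargs": {
  "deltas": [
    [[0,0,-0.005,0],[0,0,-0.01,0],[0,0,-0.015,0],[0,0,-0.02,0],[0,0,-0.02,0]]
  ]
}}

```text
clock: 33.95
tcp_pos: [0.6334, -0.018, 0.0865]
ee_rot: [2.124, 2.312, 0.002]
contact_force: [-7.9, -0.4, 16.6]
finger_gap: 0.0581
grasp_force: 66.3
```

Call:
{"fn": "move_arm", "kwargs": {
  "deltas": [
    [[0,0,0.035,0],[0,0,0.035,0],[0,0,0.035,0],[0,0,0.035,0],[0,0,0.035,0]]
  ]
}}

```text
clock: 34.45
tcp_pos: [0.6339, -0.0181, 0.0865]
ee_rot: [2.125, 2.312, 0.002]
contact_force: [-1.7, 0.0, 5.2]
finger_gap: 0.0578
grasp_force: 65.2
```

Call:
{"fn": "move_arm", "kwargs": {
  "deltas": [
    [[0,0,0,0],[0,0,0,0],[0,0,0,0],[0,0,0,0],[0,0,0,0]]
  ],
  "claw": 0.1
}}

```text
clock: 34.95
tcp_pos: [0.6331, -0.018, 0.0854]
ee_rot: [-2.126, -2.313, 0.0]
contact_force: [0.6, -0.3, 0.8]
finger_gap: 0.077
grasp_force: 0.0
```

Call:
{"fn": "move_arm", "kwargs": {
  "deltas": [
    [[0,0,0.1,0],[0,0,0.3,0],[0,0,0.55,0],[0,0,0.8,0],[0,0,0.95,0]]
  ]
}}

```text
clock: 35.45
tcp_pos: [0.6344, -0.0181, 0.2043]
ee_rot: [2.123, 2.31, 0.005]
contact_force: [0.9, -0.3, 0.4]
finger_gap: 0.0771
grasp_force: 0.0
```

Call:
{"fn": "move_arm", "kwargs": {
  "deltas": [
    [[-0.12,0.2,0,-0.1],[-0.24,0.4,0,-0.2],[-0.36,0.6,0,-0.3],[-0.48,0.8,0,-0.4],[-0.6,0.97,0,-0.43]]
  ]
}}

```text
clock: 35.95
tcp_pos: [0.5608, 0.0996, 0.2011]
ee_rot: [2.485, 1.921, 0.003]
contact_force: [0.0, 0.4, -0.6]
finger_gap: 0.0768
grasp_force: 0.0
```

Call:
{"fn": "move_arm", "kwargs": {
  "deltas": [
    [[-0.12,0.2,0,0],[-0.24,0.4,-0.1,0],[-0.36,0.6,-0.2,0],[-0.48,0.8,-0.3,0],[-0.6,0.97,-0.4,0]]
  ]
}}

```text
clock: 36.45
tcp_pos: [0.4889, 0.216, 0.1527]
ee_rot: [2.484, 1.923, 0.003]
contact_force: [0.1, 0.3, 1.4]
finger_gap: 0.0771
grasp_force: 0.0
```

```bash
python3 look.py | grep -v pile
python3 - <<'E'
import numpy as np,cv2
from h import *
for n in("topL","sideL"):
    c=dict(np.load(n+".npz"));P=pts(c);X,Y,Z=np.moveaxis(P,-1,0)
    ex=np.array([.9965,.0837]);ey=np.array([-.0837,.9965])
    D=P[...,:2]-[.6343,-.018];u=D@ex;v=D@ey
    m=(abs(u)<.05)&(abs(v)<.083)&(Z>.075)&(Z<.095)
    m=cv2.morphologyEx(m.astype(np.uint8),cv2.MORPH_OPEN,np.ones((5,5)))>0
    if m.sum()>30: box(P,m,n)
E
```

```text
[0.48888233 0.21603076 0.15265166]
top 383 c [439.6 271.1] size [122.4  57.7] longaxis deg from x 75.8 z med [11.  15.4 20.5]
top 801 c [ 366.4 -103.6] size [140.5  63. ] longaxis deg from x 83.7 z med [15.3 20.9 26.7]
topbar 200 c [ 609.3 -341.3] size [108.5  54.6] longaxis deg from x 76.1 z med [194.9 202.9 208.9]
toptape 247 c [ 535.5 -211.2] size [67.1 38. ] longaxis deg from x 105.5 z med [37.5 58.7 66. ]
topcork 358 c [527.5 423.1] size [77.2 58.8] longaxis deg from x 84.9 z med [30.8 35.1 41. ]
side 538 c [439.4 280.5] size [142.9  61. ] longaxis deg from x 76.0 z med [11.6 16.2 20.7]
side 774 c [ 365.7 -100.8] size [141.6  62.5] longaxis deg from x 83.6 z med [15.3 21.7 26.6]
sidebar 192 c [ 604.4 -339.7] size [102.   62.7] longaxis deg from x 100.8 z med [194.1 202.9 208.5]
sidetape 277 c [ 533.  -210.5] size [66.4 41.5] longaxis deg from x 102.4 z med [34.2 56.9 67.3]
topL 828 c [634.4 -17.1] size [139.1  61.1] longaxis deg from x 95.1 z med [78.7 83.9 89.1]
sideL 613 c [631.6 -15.6] size [141.3  65.3] longaxis deg from x 94.8 z med [78.7 84.5 89.7]
```

Call:
{"fn": "move_arm", "kwargs": {
  "deltas": [
    [[-0.1,0.13,-0.1,0],[-0.2,0.26,-0.2,0],[-0.3,0.39,-0.4,0],[-0.395,0.52,-0.6,0],[-0.395,0.52,-0.75,0]]
  ]
}}

```text
clock: 37.05
tcp_pos: [0.4413, 0.2782, 0.0617]
ee_rot: [-2.482, -1.925, -0.001]
contact_force: [0.5, -0.7, 0.3]
finger_gap: 0.0773
grasp_force: 0.0
```

Call:
{"fn": "move_arm", "kwargs": {
  "deltas": [
    [[0,0,-0.12,0],[0,0,-0.24,0],[0,0,-0.34,0],[0,0,-0.375,0],[0,0,-0.375,0]]
  ]
}}

```text
clock: 37.55
tcp_pos: [0.4419, 0.2768, 0.0162]
ee_rot: [-2.485, -1.922, 0.002]
contact_force: [-0.5, 0.4, 0.3]
finger_gap: 0.0772
grasp_force: 0.0
```

Run:
```python
from rig import env,eyes
import cv2,numpy as np
s=env.state();print(s["tcp_pos"],s["contact_force"])
c=eyes.camera("wrist");cv2.imwrite("pics/w9.png",cv2.cvtColor(c["img"],cv2.COLOR_RGB2BGR))
```

```text
[0.44187264 0.2767532  0.01618444] [-0.49690299  0.42266238  0.34445908]
```

View pics/w9.png

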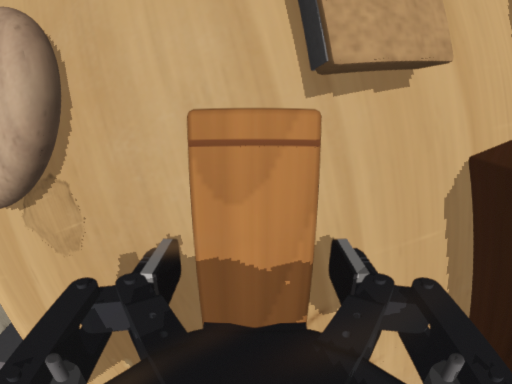

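The board lies straight between the fingers. Gripping and carrying.

Call:
{"fn": "move_arm", "kwargs": {
  "deltas": [
    [[0,0,0.01,0],[0,0,0.01,0],[0,0,0.01,0],[0,0,0.01,0],[0,0,0.01,0]]
  ],
  "claw": 1.0
}}

```text
clock: 38.1
tcp_pos: [0.4431, 0.2778, 0.0196]
ee_rot: [2.484, 1.922, 0.005]
contact_force: [0.7, -0.2, 6.0]
finger_gap: 0.0581
grasp_force: 64.8
```

Call:
{"fn": "move_arm", "kwargs": {
  "deltas": [
    [[0,0,0.1,0],[0,0,0.3,0],[0,0,0.5,0],[0,0,0.75,0],[0,0,1,0]]
  ]
}}

```text
clock: 38.6
tcp_pos: [0.4411, 0.2769, 0.1387]
ee_rot: [-2.484, -1.923, 0.003]
contact_force: [-0.3, 0.7, -1.4]
finger_gap: 0.0579
grasp_force: 64.4
```

Call:
{"fn": "move_arm", "kwargs": {
  "deltas": [
    [[0.03,-0.15,0.2,0.1],[0.1,-0.35,0.35,0.2],[0.2,-0.55,0.35,0.3],[0.3,-0.75,0.35,0.4],[0.4,-0.95,0.35,0.43]]
  ]
}}

```text
clock: 39.1
tcp_pos: [0.4898, 0.1623, 0.1803]
ee_rot: [-2.123, -2.315, 0.0]
contact_force: [0.7, 0.7, -2.7]
finger_gap: 0.0577
grasp_force: 64.4
```

Call:
{"fn": "move_arm", "kwargs": {
  "deltas": [
    [[0.12,-0.2,0,0],[0.24,-0.4,0,0],[0.36,-0.6,0,0],[0.48,-0.8,0,0],[0.6,-0.98,0,0]]
  ]
}}

```text
clock: 39.6
tcp_pos: [0.5619, 0.0444, 0.1799]
ee_rot: [-2.126, -2.312, 0.001]
contact_force: [0.5, 0.5, -0.8]
finger_gap: 0.0577
grasp_force: 64.4
```

Call:
{"fn": "move_arm", "kwargs": {
  "deltas": [
    [[0.2,-0.17,0,0],[0.4,-0.35,0,0],[0.6,-0.53,0,0],[0.6,-0.53,0,0],[0.6,-0.53,0,0]]
  ]
}}

```text
clock: 40.1
tcp_pos: [0.6335, -0.0183, 0.1792]
ee_rot: [-2.126, -2.311, 0.001]
contact_force: [0.1, -0.4, -0.8]
finger_gap: 0.0578
grasp_force: 64.5
```

Call:
{"fn": "move_arm", "kwargs": {
  "deltas": [
    [[0,0,-0.13,0],[0,0,-0.26,0],[0,0,-0.4,0],[0,0,-0.52,0],[0,0,-0.58,0]]
  ]
}}

```text
clock: 40.6
tcp_pos: [0.632, -0.0172, 0.1071]
ee_rot: [-2.122, -2.311, 0.004]
contact_force: [-0.3, 0.4, -1.4]
finger_gap: 0.0578
grasp_force: 64.5
```

Call:
{"fn": "move_arm", "kwargs": {
  "deltas": [
    [[0,0,-0.01,0],[0,0,-0.02,0],[0,0,-0.03,0],[0,0,-0.03,0],[0,0,-0.03,0]]
  ]
}}

```text
clock: 41.1
tcp_pos: [0.6343, -0.0181, 0.1075]
ee_rot: [2.125, 2.312, 0.001]
contact_force: [0.7, -0.3, -1.2]
finger_gap: 0.0576
grasp_force: 64.5
```

Call:
{"fn": "move_arm", "kwargs": {
  "deltas": [
    [[0,0,-0.005,0],[0,0,-0.01,0],[0,0,-0.015,0],[0,0,-0.02,0],[0,0,-0.02,0]]
  ]
}}

```text
clock: 41.6
tcp_pos: [0.6339, -0.018, 0.1046]
ee_rot: [2.126, 2.313, 0.0]
contact_force: [-0.7, -0.3, -0.3]
finger_gap: 0.0578
grasp_force: 64.6
```

Call:
{"fn": "move_arm", "kwargs": {
  "deltas": [
    [[0,0,-0.005,0],[0,0,-0.01,0],[0,0,-0.015,0],[0,0,-0.02,0],[0,0,-0.02,0]]
  ]
}}

```text
clock: 42.1
tcp_pos: [0.6339, -0.018, 0.1045]
ee_rot: [2.125, 2.312, 0.001]
contact_force: [-4.2, 0.7, 8.7]
finger_gap: 0.0576
grasp_force: 65.6
```

Contact (8.7 N) at the expected height. Releasing, backing off and checking everything.

Call:
{"fn": "move_arm", "kwargs": {
  "deltas": [
    [[0,0,0.01,0],[0,0,0.01,0],[0,0,0.01,0],[0,0,0.01,0],[0,0,0.01,0]]
  ],
  "claw": 0.1
}}

```text
clock: 42.6
tcp_pos: [0.6338, -0.018, 0.1027]
ee_rot: [-2.126, -2.313, 0.0]
contact_force: [0.2, 0.6, 0.1]
finger_gap: 0.0771
grasp_force: 0.0
```

Call:
{"fn": "move_arm", "kwargs": {
  "deltas": [
    [[0,0,0.1,0],[0,0,0.3,0],[0,0,0.55,0],[0,0,0.8,0],[0,0,1,0]]
  ]
}}

```text
clock: 43.1
tcp_pos: [0.6344, -0.018, 0.2265]
ee_rot: [2.124, 2.311, 0.003]
contact_force: [0.9, -0.3, 0.1]
finger_gap: 0.0767
grasp_force: 0.0
```

Call:
{"fn": "move_arm", "kwargs": {
  "deltas": [
    [[-0.2,0,0,0],[-0.4,0,0,0],[-0.6,0,0,0],[-0.8,0,0,0],[-1,0,0,0]]
  ]
}}

```text
clock: 43.6
tcp_pos: [0.5131, -0.018, 0.2243]
ee_rot: [2.125, 2.312, 0.001]
contact_force: [0.4, 0.7, 0.2]
finger_gap: 0.0769
grasp_force: 0.0
```

Call:
{"fn": "move_arm", "kwargs": {
  "deltas": [
    [[-0.2,0,0,0],[-0.4,0,0,0],[-0.6,0,0,0],[-0.8,0,0,0],[-1,0,0,0]]
  ]
}}

```text
clock: 44.1
tcp_pos: [0.393, -0.018, 0.2242]
ee_rot: [2.125, 2.312, 0.002]
contact_force: [0.2, 0.8, 0.3]
finger_gap: 0.0765
grasp_force: 0.0
```

```bash
python3 look.py | grep -v pile
python3 - <<'E'
import numpy as np,cv2
from h import *
for n in("topL","sideL"):
    c=dict(np.load(n+".npz"));P=pts(c);X,Y,Z=np.moveaxis(P,-1,0)
    ex=np.array([.9965,.0837]);ey=np.array([-.0837,.9965])
    D=P[...,:2]-[.6343,-.018];u=D@ex;v=D@ey
    m=(abs(u)<.05)&(abs(v)<.083)&(Z>.09)&(Z<.11)
    m=cv2.morphologyEx(m.astype(np.uint8),cv2.MORPH_OPEN,np.ones((5,5)))>0
    if m.sum()>30: box(P,m,n)
    m=(abs(u)<.05)&(v>.2)&(v<.32)&(Z>.145)&(Z<.17)
    if m.sum()>5: box(P,m,"knob")
    im=cv2.cvtColor(c["img"],cv2.COLOR_RGB2BGR)
    cv2.imwrite(f"pics/{n}end.png",cv2.resize(im,(800,600)))
E
```

```text
[ 0.39302609 -0.01798563  0.22424158]
top 300 c [ 363.2 -145.8] size [60.  55.6] longaxis deg from x 172.1 z med [16.  21.1 26.8]
topbar 201 c [ 613.2 -341.8] size [107.7  55.7] longaxis deg from x 86.2 z med [196.  203.  208.1]
toptape 246 c [ 535.3 -211.2] size [67.2 38. ] longaxis deg from x 105.9 z med [38.7 58.2 65.9]
topcork 558 c [526.  405.1] size [108.8  58.8] longaxis deg from x 85.1 z med [30.8 35.1 39.9]
side 769 c [ 365.2 -100.7] size [142.   62.6] longaxis deg from x 82.8 z med [15.4 21.9 26.9]
sidebar 187 c [ 609.8 -339.5] size [105.8  63.6] longaxis deg from x 93.0 z med [195.2 202.8 208.4]
sidetape 273 c [ 531.7 -210.1] size [65.5 39.3] longaxis deg from x 105.6 z med [35.6 57.1 66.8]
sidecork 283 c [524.1 420.4] size [90.8 60.2] longaxis deg from x 85.3 z med [30.8 35.8 41.2]
topL 843 c [634.1 -16.9] size [139.7  60.3] longaxis deg from x 94.4 z med [ 94.3  99.8 105. ]
knob 48 c [609.7 275.3] size [19.1 19.1] longaxis deg from x 3.0 z med [155.3 159.1 164. ]
sideL 641 c [633.7 -14.8] size [141.2  68.2] longaxis deg from x 94.0 z med [ 94.1 100.4 105.4]
```

View pics/topLend.png

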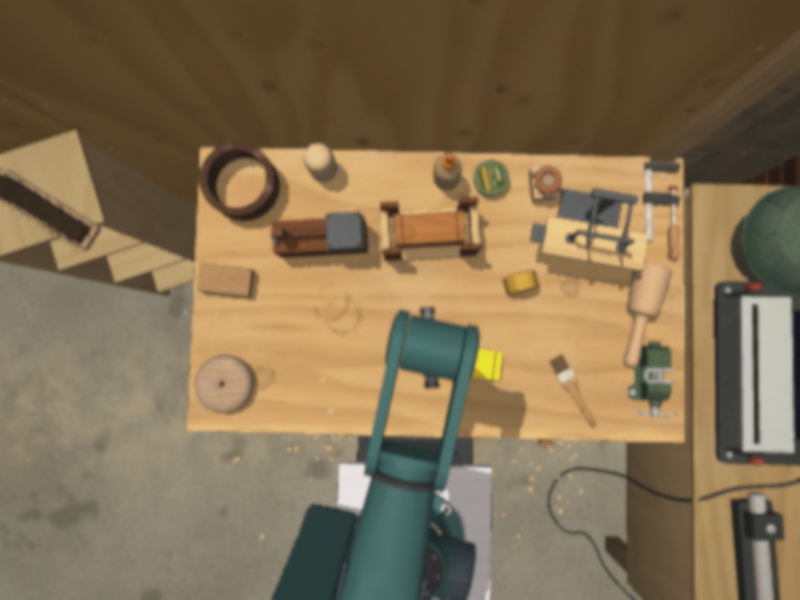

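View pics/sideLend.png

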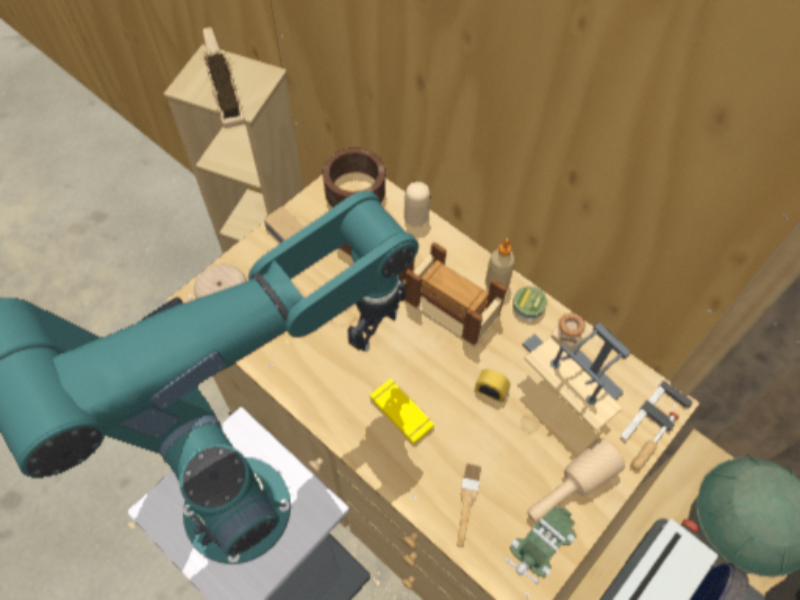

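In the end views all three boards are stacked in the crib (430,228), the cover hangs on both prongs (597,245), the bolt is out, and the tape and cork have not moved. Handing in.

```bash
python3 -c "
from rig import env
print(env.finish_job())"
```

```text
the job is handed in; nothing more can be done
None
```

The job is handed in: the bolt is worked free and drawn out, the cover hangs on both prongs, and the three boards that were there lie stacked and centred in the crib. My last camera check agreed with this, and the tape measure, cork block and yellow look-alike were not moved; the hand-in returned no verdict.

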